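# Potatoes in the pot, cooking stick to hand

### The arm

A 6-joint arm with a two-finger parallel gripper is mounted at the origin on the work surface. World frame = base frame: x ahead of the robot, y to its left, z up, the work surface at z = 0. Lengths are in m, angles in rad, forces in N, time in s.
With the tool pointing down it reaches from about 0.425 to 1.125 m from the base axis. Payload 14.9 kg.
Tool frame: the origin (TCP) lies on the centre line of the jaws, within the pads' length; the fingertips stand 17 mm ahead of it and the grasp point (between the pads) lies 2 mm behind it; z points along the fingers, y is the line along which they close (so a half turn about z gives the same grasp; the last joint's range is limited). The gripper opens to 91 mm and grips with 3 to 60 N. Pads are 32 mm wide; open, the fingers measure 118 mm over their backs; the gripper's body (76 mm by 178 mm) begins 60 mm behind the grasp point.
Start: joints at [-1.202, 0.379, 1.734, -0, 1.028, -0.033], TCP at [0.274, -0.644, 0.231] pointing down, gripper open.
Joint ranges: [-2.77, 2.77], [-0.74, 2.19], [0, 2.66], [-1.06, 4.2], [0.31, 2.87], [-3.08, 3.08]. Speed limits (rad/s): [1.89, 1.89, 2.39, 3.14, 3.14, 3.14].

### API

Orientations are given as a rotation vector (axis times angle).
In Python, from rig import r gives the robot as it stands.
- The arm moves only by the tool servo_tool, never from a script. Its argument "increments" is a list of rows, each an object of numbers: "claw": the gripper command: -1 is fully open, 1 is shut, values between are in proportion; "dx", "dy", "dz": the shift along the world's x, y, z in units of 25 mm (1.0 is 25 mm); "yaw": the turn about the world's z in units of 6 degrees (1.0 is 6 degrees). A call has 1 to 5 rows; each row is the pose to reach, as a shift and turn from the pose commanded when the call began; what a row does not reach only later rows make up. A row lasts 1/12 s, in which the tool goes at most 41.7 mm and 7.16 degrees, less where a joint would pass 70% of its speed; a pose out of reach is approached as far as the arm can. A call with a gripper value outside its range is refused whole. The fingers move at their own pace and stop on an object; "squeeze" is the grip in N (left out, the last holds). Time passes only in rows, so rows that repeat a pose let the fingers close. It gives the time, the measured TCP pose, the force, the opening and the grip force at its end, in the units of the state.
- r.sense(): the state, without advancing time (a new reading comes with each control period).
- r.grab_frame(name): name is "side" or "top" or "wrist"; returns the picture (480x640x3 uint8, red, green, blue); there is no depth.
- r.camera_model(name): a dict with "fovy" (degrees; the focal length in pixels is half the picture's height over the tangent of half this angle, whatever the lens; pixels are square), "cx", "cy" (the principal point, pixels), "distortion" ([k1, k2, p1, p2, k3] as OpenCV has them; the pictures are not rectified), "view" (4x4, takes a point from world to camera coordinates). Camera axes: x right, y down, z forward; pixel columns grow to the right and rows downward; lengths in m; the calibration is good to about 2 mm. A picture is of the moment at which its call begins: read the wrist's pose just before it. camera_model takes no time and is no camera call; for the wrist camera it gives the pose at the moment of the call.
- r.close_job(): hands the job in; it is judged then, once.
The state is a dict: "time": time; "q": joint angles; "qvel": joint speeds; "effort": joint torques, N m; "tool_pos": TCP position; "orientation": TCP orientation; "wrist_force": force on the tool from outside, world axes, zero at the start; "torque": the same for the moment, N m; "width": finger opening in m; "finger_force": force on a finger pad.
Only numpy, scipy, OpenCV 4.12 (cv2) and the standard library are available. Lean on these libraries where they do the work, as an engineer would, in place of code of your own. Each camera call takes 0.05 s, during which the arm holds its last target. There are 200 camera calls.

### The job

Get the pot ready: tip the potato halves off the wooden chopping board into the big metal pot, and lay the board back down flat on the step, clear of the pot. Then draw the wooden cooking stick out of its cup in the dish rack without upsetting either cup or taking the spoon, and stand the stick blade down in the pot, its handle leaning over the rim. Leave the pot, the cups and the tin beyond the pot standing where they are.

Things in the scene. Friction and masses are not known exactly. Their poses are not given: they have to be found in the camera images.
- pot: Big round aluminium cooking pot without handles, loose, 0.8 kg, standing on the work surface: 224 mm wide outside at the rim (a thin flange to 238 mm), 90 mm high, wall 4 mm, floor 5 mm thick, inside radius about 104 mm. Origin at the centre of its underside, z up.
- pot_rim (a point): Centre of the pot's mouth, at rim height, 90 mm above the pot's underside.
- board: Small wooden chopping board lying flat, 0.18 kg: blade 160 mm (its x) by 120 mm (y), 12 mm thick, no raised edges; handle 28 mm wide (y), 20 mm high, along its -x from x = -80 to -185 mm, towards the robot. Origin at the centre of the blade's underside, z up. The potatoes slide off when it tilts over 20 to 26 degrees. Grip the handle firmly (50 N), fingers either side.
- board_handle (a point): Grip point on the board's handle: 110 mm from the board's origin along -x, on the handle's centre line, 10 mm above its underside.
- potato1: Half potato lying cut side down on the board: dome 36 mm across, 18 mm high, 20 g. Origin at the centre of its flat cut face.
- potato2: Another half potato, just like potato1.
- potato3: Another half potato, just like potato1.
- potato4: Another half potato, just like potato1.
- stick: Wooden cooking stick 238 mm long, 60 g, loose in stick_cup, blade down, leaning on the cup's rim 15 degrees or so from upright, towards its own +x. Origin at the centre of the blade's end, z along the stick to the handle's top. Blade 9 mm thick (x), 40 mm wide (y), z = 0 to 70 mm; above it a round rod 16 mm thick. Longer and thicker than the spoon.
- stick_tip (a point): Centre of the end of the stick's blade (the stick's origin), at first on the cup's floor.
- stick_top (a point): Top of the stick's handle, 238 mm from the tip, at first about 245 mm above the work surface: pass higher, or round it, so as not to upset the cup.
- stick_cup: Green plastic cup holding the cooking stick, loose on the rack's floor, 120 g: 105 mm high, 66 mm wide at the rim, 60 mm at the foot, wall 3 mm, floor 4 mm. Origin at the centre of its underside, z up.
- spoon_cup: A second green cup of the same kind, holding the steel spoon. The two cups may change places.
- spoon: Thin steel spoon, 177 mm long, 50 g, 8 mm handle, standing round end down in spoon_cup. Origin at the bottom of the spoon's round end; its z runs up the handle. Not needed; it stays in its cup.
- rack: Plastic dish rack, fixed: a tray 400 mm (x) by 300 mm (y), floor 8 mm thick, side walls 30 mm high, with three enamel plates standing upright in slots on its +y half, up to 202 mm high, 35 to 115 mm from its centre. Origin at the centre of its underside. The cups stand in its -y half.
- salt_tin: Tin, 66 mm wide, 90 mm high, standing beyond the pot. Leave it. Origin at the centre of its underside.
There are look-alikes about, which are no part of the job. What is shaped like the potato4 but black or pink is not meant.

How it is judged:
On the way, in this order (a step that is already met when the one before it is completed fails the run):
1. the board is tilted more than 17 degrees with its middle above rim height and within 200 mm of the pot's centre (angle between board's own z axis and vertical above 0.3 rad and horizontal distance between board and pot below 0.2 m and z of board in the frame of pot above 0.09 m), for 0.05 s.
2. all four potato halves are inside the pot (horizontal distance between each of potato1, potato2, potato3, potato4 and pot below 0.11 m and z of each of potato1, potato2, potato3, potato4 in the frame of pot below 0.075 m), for 0.2 s.
3. the stick's blade end is inside the pot and its handle's top stands out above the rim (horizontal distance between stick_tip and pot below 0.108 m and z of stick_tip in the frame of pot below 0.06 m and z of stick_top in the frame of pot above 0.1 m), for 0.2 s.
At the end, for the whole second after the job is handed in: All four potatoes in the pot; stick at rest, blade end in the pot (under 60 mm up), handle top over 100 mm up; board flat on the step (4.5 deg), over 160 mm from the pot's middle; pot and cups upright, within 50 mm of their starts; spoon in its cup (all of step 2 and all of step 3 and angle between each of stick_cup, spoon_cup's own z axis and vertical below 0.15 rad and distance of each of stick_cup, spoon_cup, pot from where it was at the start of the episode below 0.05 m and horizontal distance between spoon and spoon_cup below 0.035 m and z of spoon in the frame of spoon_cup below 0.03 m and angle between pot's own z axis and vertical below 0.1 rad and angle between board's own z axis and vertical below 0.08 rad and height (world z) of board below 0.012 m and horizontal distance between board and pot above 0.16 m and linear speed of each of stick, board below 0.03 m/s and contact force between stick and stick_cup below 0.05 N); the robot touches nothing.
It fails at once if a cup is tipped over (more than 35 degrees) (angle between any of stick_cup, spoon_cup's own z axis and vertical above 0.6 rad).
It fails at once if the spoon is pulled out of its cup (z of spoon in the frame of spoon_cup above 0.07 m).
It fails at once if the tin is pushed more than 40 mm (distance of salt_tin from where it was at the start of the episode above 0.04 m).
It also fails if it takes over 72 s, if anything falls off the work surface, if the arm or the gripper's body presses on something with over 40 N, if the wrist force passes 120 N, or if a joint passes its speed limit or range.

## Working session

There is one attempt and no reset: what is moved stays moved. The work goes in short steps, Python scripts to look and compute and a tool call to move; the robot and the scene stay as the last step left them, time stands still between calls to the robot, and variables do not carry over. Pictures are saved under pics/ and viewed, at most 10 in all, crops included, and the job is handed in when it is done.

Besides the shell and the picture viewer there is one more tool, called as name(argument=value, ...) on one line, values as JSON. servo_tool: Moves the arm, as the interface text tells. Its arguments: {"type":"object","properties":{"increments":{"type":"array","items":{"type":"object","properties":{"claw":{"type":"number"},"dx":{"type":"number"},"dy":{"type":"number"},"dz":{"type":"number"},"yaw":{"type":"number"}}}},"squeeze":{"type":"number"}},"required":["increments"]}

```bash
ls; mkdir -p pics; python3 - <<'E'
from rig import r
import cv2,json,numpy as np
for n in ("side","top","wrist"):
    im=r.grab_frame(n); cv2.imwrite(f"pics/{n}0.png",im[:,:,::-1]); m=r.camera_model(n)
    print(n,m["fovy"],m["cx"],m["cy"],m["distortion"],np.round(np.linalg.inv(m["view"]),3).tolist())
print(r.sense())
E
```

```text
pics
side 57.52208886476497 314.68481899813065 243.83720404540253 [-0.05242406  0.          0.          0.          0.        ] [[0.904, -0.283, 0.319, 0.289], [-0.427, -0.605, 0.672, -0.626], [0.003, -0.744, -0.668, 0.768], [0.0, 0.0, 0.0, 1.0]]
top 48.30572493839753 320.42769480458975 242.85034544262462 [-0.0065553  0.         0.         0.         0.       ] [[-0.029, -0.979, 0.204, 0.337], [-1.0, 0.029, -0.008, -0.007], [0.002, -0.204, -0.979, 1.319], [0.0, 0.0, 0.0, 1.0]]
wrist 64.89156115530578 321.2252424372176 239.73540526831772 [-0.06819988  0.          0.          0.          0.        ] [[0.391, -0.888, -0.243, 0.343], [-0.92, -0.377, -0.103, -0.616], [-0.0, 0.264, -0.965, 0.386], [0.0, 0.0, 0.0, 1.0]]
{'time': 0.15, 'q': array([-1.20229447e+00,  3.79338621e-01,  1.73463597e+00, -4.06850825e-06,
        1.02845086e+00, -3.32825564e-02]), 'qvel': array([-0.00052262, -0.00120447, -0.00277942,  0.00056735, -0.00086671,
        0.00039723]), 'effort': array([ 3.06704336e-03, -7.64096475e+01, -4.34652436e+01,  6.51600142e-02,
        4.09624865e-02, -6.74054877e-05]), 'tool_pos': array([ 0.27364927, -0.64399717,  0.23040887]), 'orientation': array([-3.07760717e+00, -6.26724430e-01,  2.23570845e-04]), 'wrist_force': array([0.05702357, 1.57623057, 0.35631337]), 'torque': array([-0.03363876, -0.00725162,  0.02193502]), 'finger_force': 0.0, 'width': 0.0911225254434017}
```

View pics/top0.png

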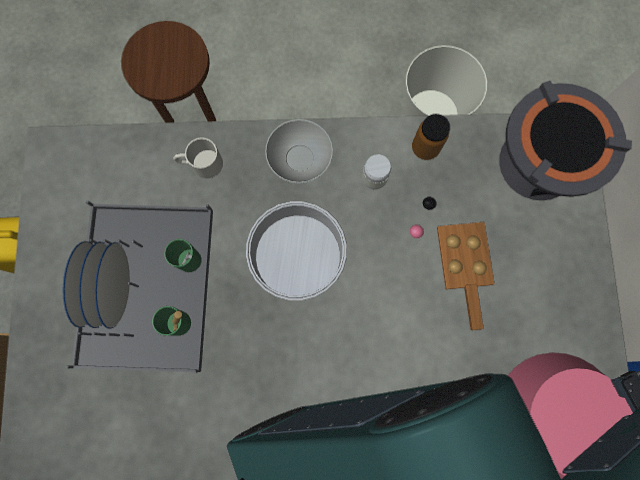

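View pics/side0.png

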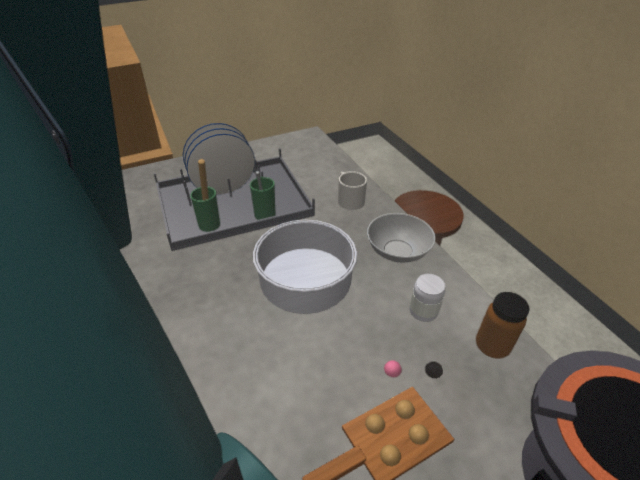

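```bash
cat > h.py <<'E'
import cv2,numpy as np
from rig import r
def ray(n,uv,m=None):
    m=m or r.camera_model(n); f=240/np.tan(np.radians(m["fovy"])/2)
    K=np.array([[f,0,m["cx"]],[0,f,m["cy"]],[0,0,1]])
    p=cv2.undistortPoints(np.array(uv,float).reshape(-1,1,2),K,np.array(m["distortion"],float))[:,0]
    T=np.linalg.inv(m["view"]); d=np.c_[p,np.ones(len(p))]@T[:3,:3].T
    return T[:3,3],d
def plane(n,uv,z,m=None):
    o,d=ray(n,uv,m); return o+d*((z-o[2])/d[:,2])[:,None]
def tri(n1,uv1,n2,uv2):
    o1,d1=ray(n1,uv1);o2,d2=ray(n2,uv2);d1,d2=d1[0],d2[0]
    s=np.linalg.lstsq(np.c_[d1,-d2],o2-o1,rcond=None)[0]
    a,b=o1+s[0]*d1,o2+s[1]*d2; return (a+b)/2,np.linalg.norm(a-b)
def blobs(im,lo,hi,amin=30,mode=cv2.RETR_EXTERNAL):
    hsv=cv2.cvtColor(im,cv2.COLOR_RGB2HSV); m=cv2.inRange(hsv,np.array(lo),np.array(hi))
    c,_=cv2.findContours(m,mode,cv2.CHAIN_APPROX_NONE); return m,[k for k in c if cv2.contourArea(k)>amin]
E
python3 - <<'E'
from h import *
np.set_printoptions(precision=4,suppress=True)
t=cv2.imread("pics/top0.png")[:,:,::-1].copy(); s=cv2.imread("pics/side0.png")[:,:,::-1].copy()
for nm,im in(("top",t),("side",s)):
    hsv=cv2.cvtColor(im,cv2.COLOR_RGB2HSV)
    pts=dict(top=[(443,238),(474,310),(453,242),(178,315),(160,320),(170,258),(300,250)],side=[(360,425),(330,465),(375,423),(203,170),(200,210),(262,200),(310,270)])[nm]
    print(nm,[hsv[v,u].tolist() for u,v in pts])
m,c=blobs(t,(5,110,60),(18,255,255))
for k in c: print("orange",cv2.contourArea(k),cv2.boundingRect(k))
k=max([k for k in c if 430<k[:,0,0].mean()<500],key=cv2.contourArea)
W=plane("top",k[:,0].astype(float),0.012); 
mk=(W[:,0]>0)
blade=cv2.approxPolyDP(k,3,True)[:,0]; print(blade.tolist()); print(plane("top",blade.astype(float),0.012))
for lo,hi,n in(((45,80,20),(85,255,255),"green"),):
    for nm,im in(("top",t),("side",s)):
        m,c=blobs(im,lo,hi)
        for k in c: print(n,nm,cv2.contourArea(k),cv2.boundingRect(k))
print("pot",plane("top",[(246.5,250),(346.5,250),(297,201),(297,300)],0.09))
cv2.imwrite("pics/crop.png",cv2.resize(np.vstack([np.hstack([t[225:345,140:240],s[150:270,180:280]])])[:,:,::-1],None,fx=4,fy=4,interpolation=cv2.INTER_CUBIC))
E
```

```text
top [[14, 150, 146], [14, 149, 125], [19, 122, 165], [19, 111, 149], [60, 87, 50], [73, 91, 45], [108, 18, 182]]
side [[13, 152, 153], [13, 153, 152], [17, 121, 168], [17, 112, 73], [64, 68, 60], [68, 89, 63], [118, 14, 216]]
orange 36.0 (173, 313, 9, 18)
orange 3420.0 (437, 222, 57, 108)
orange 642.5 (545, 148, 68, 34)
orange 426.5 (412, 122, 36, 38)
orange 632.5 (521, 98, 28, 70)
orange 487.5 (556, 95, 58, 45)
orange 5152.5 (122, 21, 86, 79)
[[438, 226], [446, 288], [465, 288], [471, 329], [482, 328], [476, 286], [493, 283], [484, 224]]
[[ 0.6438 -0.3132  0.012 ]
 [ 0.4871 -0.3213  0.012 ]
 [ 0.4857 -0.3679  0.012 ]
 [ 0.386  -0.3741  0.012 ]
 [ 0.3876 -0.4009  0.012 ]
 [ 0.4898 -0.3954  0.012 ]
 [ 0.496  -0.4379  0.012 ]
 [ 0.6456 -0.4294  0.012 ]]
green top 645.0 (153, 306, 38, 29)
green top 789.5 (165, 239, 36, 33)
green side 67.5 (263, 179, 11, 15)
pot [[ 0.5809  0.1573  0.09  ]
 [ 0.5741 -0.0765  0.09  ]
 [ 0.6964  0.0368  0.09  ]
 [ 0.4606  0.0416  0.09  ]]
```

View pics/crop.png

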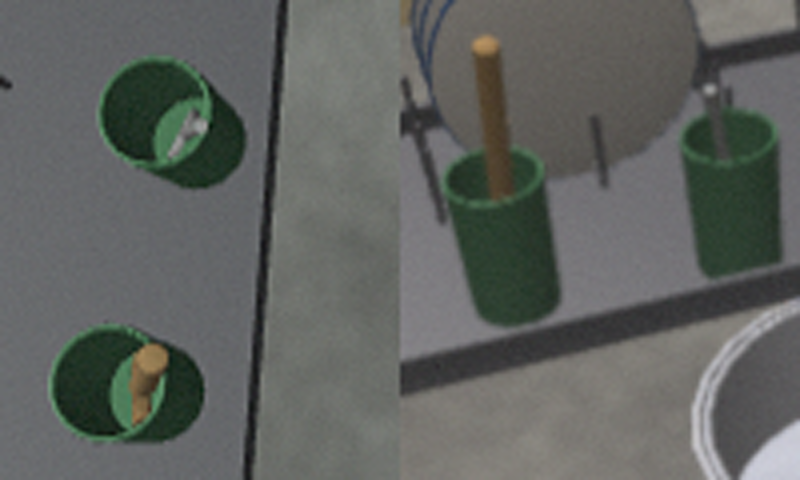

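servo_tool(increments=[{"dx": 1.5, "dy": 2, "yaw": -0.7, "claw": -1}, {"dx": 2.5, "dy": 3.5, "yaw": -1.4}, {"dx": 3.5, "dy": 5, "yaw": -2.1}, {"dx": 4.5, "dy": 6.3, "yaw": -2.8}, {"dx": 5.4, "dy": 7.6, "yaw": -3.28}], squeeze=50)

```text
$.increments[0]: bad value
```

servo_tool(increments=[{"dx": 1, "dy": 1.4, "dz": -1}, {"dx": 1.96, "dy": 2.88, "dz": -2}, {"dx": 1.96, "dy": 2.88, "dz": -3}, {"dx": 1.96, "dy": 2.88, "dz": -4}, {"dx": 1.96, "dy": 2.88, "dz": -4}])

```text
$.increments[0]: bad value
```

```bash
python3 - <<'E'
from h import *
np.set_printoptions(precision=4,suppress=True)
st=r.sense(); print(st["tool_pos"],st["orientation"],st["wrist_force"],st["q"])
m=r.camera_model("wrist"); im=r.grab_frame("wrist"); cv2.imwrite("pics/w1.png",im[:,:,::-1])
mm,c=blobs(im,(5,110,40),(18,255,255),300)
for k in c:
    a=cv2.approxPolyDP(k,6,True)[:,0]; print(cv2.contourArea(k),np.c_[a,plane("wrist",a.astype(float),0.016,m)])
print("stick top",tri("top",[(177.75,315)],"side",[(201.5,161.3)]))
print("cups",plane("top",[(178.75,253),(167,320.5)],0.113))
E
```

```text
[ 0.2736 -0.644   0.2304] [-3.0776 -0.6267  0.0002] [0.057  1.5762 0.3563] [-1.2023  0.3793  1.7346 -0.      1.0285 -0.0333]
306.5 [[304.     390.       0.0768  -0.7072   0.016 ]
 [304.     406.       0.0561  -0.7156   0.016 ]
 [368.     406.       0.0852  -0.7848   0.016 ]
 [327.     406.       0.0666  -0.7404   0.016 ]
 [329.     392.       0.0856  -0.7348   0.016 ]
 [321.     398.       0.0743  -0.7295   0.016 ]
 [321.     390.       0.0845  -0.7252   0.016 ]]
395.5 [[124.     304.       0.0992  -0.4858   0.016 ]
 [107.     307.       0.0878  -0.4688   0.016 ]
 [ 98.     327.       0.0592  -0.4649   0.016 ]
 [104.     314.       0.078   -0.4676   0.016 ]
 [108.     334.       0.0554  -0.4777   0.016 ]
 [115.     318.       0.0784  -0.4805   0.016 ]
 [131.     317.       0.0871  -0.497    0.016 ]]
stick top (array([0.4246, 0.2754, 0.2383]), np.float64(0.003977749341183056))
cups [[0.5739 0.3095 0.113 ]
 [0.421  0.3321 0.113 ]]
```

View pics/w1.png

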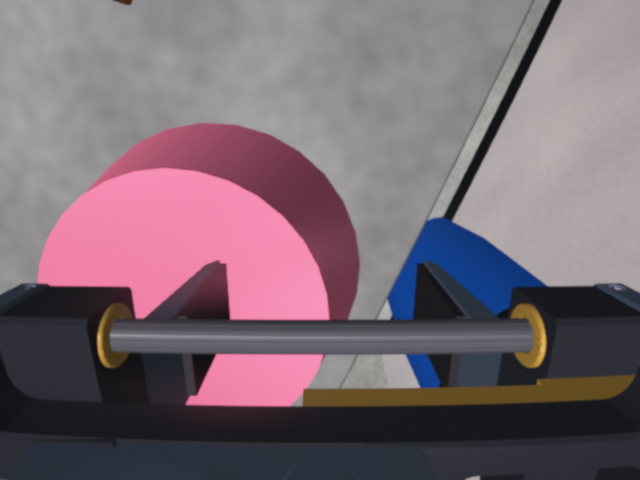

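The wrist view shows a pink round object below the gripper and no board yet. The move was refused, presumably because the rows left keys out.

servo_tool(increments=[{"dx": 1.5, "dy": 2, "dz": 0, "yaw": -0.7, "claw": -1}, {"dx": 2.5, "dy": 3.5, "dz": 0, "yaw": -1.4, "claw": -1}, {"dx": 3.5, "dy": 5, "dz": 0, "yaw": -2.1, "claw": -1}, {"dx": 4.5, "dy": 6.3, "dz": 0, "yaw": -2.8, "claw": -1}, {"dx": 5.4, "dy": 7.6, "dz": 0, "yaw": -3.28, "claw": -1}], squeeze=50)

```text
time: 0.62
tool_pos: [0.3951, -0.4728, 0.2309]
orientation: [-3.14, -0.085, -0.0]
wrist_force: [0.9, 0.5, 0.0]
width: 0.0912
finger_force: 0.0
```

servo_tool(increments=[{"dx": 0.8, "dy": 1.2, "dz": -0.5, "yaw": 0, "claw": -1}, {"dx": 1.6, "dy": 2.4, "dz": -1, "yaw": 0, "claw": -1}, {"dx": 2.3, "dy": 3.4, "dz": -2, "yaw": 0, "claw": -1}, {"dx": 2.3, "dy": 3.4, "dz": -3, "yaw": 0, "claw": -1}, {"dx": 2.3, "dy": 3.4, "dz": -4, "yaw": 0, "claw": -1}])

```text
time: 1.03
tool_pos: [0.453, -0.388, 0.1302]
orientation: [3.14, 0.096, 0.001]
wrist_force: [0.8, -0.5, 0.7]
width: 0.0912
finger_force: 0.0
```

```bash
python3 - <<'E'
from h import *
np.set_printoptions(precision=4,suppress=True)
r.grab_frame("top");r.grab_frame("top")
st=r.sense(); print(st["tool_pos"],st["orientation"],st["wrist_force"],st["q"])
m=r.camera_model("wrist"); im=r.grab_frame("wrist"); cv2.imwrite("pics/w2.png",im[:,:,::-1])
mm,c=blobs(im,(5,110,40),(18,255,255),300)
for k in c:
    a=cv2.approxPolyDP(k,6,True)[:,0]; print(cv2.contourArea(k),np.c_[a,plane("wrist",a.astype(float),0.016,m)])
E
```

```text
[ 0.4505 -0.3875  0.1276] [-3.1362 -0.0927  0.0064] [-0.7925  0.2907  0.6414] [-0.7496  0.3616  1.9888 -0.      0.797   0.7621]
37144.5 [[225.       0.       0.6083  -0.3168   0.016 ]
 [235.     186.       0.4883  -0.3245   0.016 ]
 [298.     189.       0.4887  -0.3693   0.016 ]
 [301.     319.       0.3874  -0.3759   0.016 ]
 [335.     319.       0.389   -0.4024   0.016 ]
 [336.     188.       0.491   -0.3961   0.016 ]
 [400.     183.       0.4973  -0.4409   0.016 ]
 [407.       0.       0.6149  -0.4334   0.016 ]]
```

View pics/w2.png

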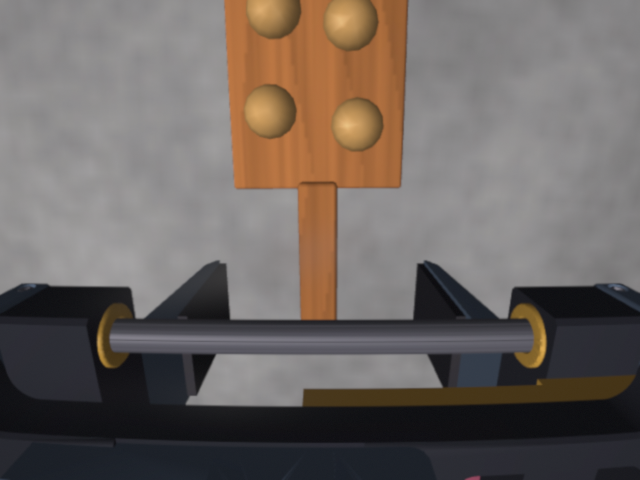

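The wrist view shows the handle centred between the open fingers, at columns 298–336. The potatoes are on the blade ahead of it.

servo_tool(increments=[{"dx": 0.3, "dy": 0.1, "dz": -1.2, "yaw": 0, "claw": -1}, {"dx": 0.3, "dy": 0.1, "dz": -2.4, "yaw": 0, "claw": -1}, {"dx": 0.3, "dy": 0.1, "dz": -3.4, "yaw": 0, "claw": -1}, {"dx": 0.3, "dy": 0.1, "dz": -4.2, "yaw": 0, "claw": -1}, {"dx": 0.3, "dy": 0.1, "dz": -4.2, "yaw": 0, "claw": -1}])

```text
time: 1.6
tool_pos: [0.4584, -0.3867, 0.0242]
orientation: [-3.138, -0.09, 0.003]
wrist_force: [-0.2, 1.0, -0.2]
width: 0.0916
finger_force: 0.0
```

servo_tool(increments=[{"dx": 0, "dy": 0, "dz": 0, "yaw": 0, "claw": 0}, {"dx": 0, "dy": 0, "dz": 0, "yaw": 0, "claw": 0.5}, {"dx": 0, "dy": 0, "dz": 0, "yaw": 0, "claw": 1}, {"dx": 0, "dy": 0, "dz": 0, "yaw": 0, "claw": 1}, {"dx": 0, "dy": 0, "dz": 0, "yaw": 0, "claw": 1}], squeeze=50)

```text
time: 2.02
tool_pos: [0.4599, -0.3875, 0.0271]
orientation: [3.139, 0.091, 0.002]
wrist_force: [-0.3, 0.6, -0.5]
width: 0.0603
finger_force: 0.0
```

servo_tool(increments=[{"dx": 0, "dy": 0, "dz": -0.15, "yaw": 0, "claw": 0}, {"dx": 0, "dy": 0, "dz": -0.15, "yaw": 0, "claw": 1}, {"dx": 0, "dy": 0, "dz": -0.15, "yaw": 0, "claw": 1}, {"dx": 0, "dy": 0, "dz": -0.15, "yaw": 0, "claw": 1}, {"dx": 0, "dy": 0, "dz": -0.15, "yaw": 0, "claw": 1}])

```text
time: 2.43
tool_pos: [0.4594, -0.3869, 0.0221]
orientation: [-3.14, -0.092, 0.0]
wrist_force: [-0.3, 0.2, -1.1]
width: 0.0274
finger_force: 49.7
```

servo_tool(increments=[{"dx": 0, "dy": 0, "dz": 0, "yaw": 0, "claw": 1}, {"dx": 0, "dy": 0, "dz": 0, "yaw": 0, "claw": 1}, {"dx": 0, "dy": 0, "dz": 0, "yaw": 0, "claw": 1}, {"dx": 0, "dy": 0, "dz": 0, "yaw": 0, "claw": 1}, {"dx": 0, "dy": 0, "dz": 0, "yaw": 0, "claw": 1}])

```text
time: 2.85
tool_pos: [0.4594, -0.3869, 0.0221]
orientation: [-3.14, -0.092, 0.0]
wrist_force: [-0.5, -0.8, -1.9]
width: 0.0274
finger_force: 49.9
```

servo_tool(increments=[{"dx": 0, "dy": 0, "dz": 0.2, "yaw": 0, "claw": 1}, {"dx": 0, "dy": 0, "dz": 0.6, "yaw": 0, "claw": 1}, {"dx": 0, "dy": 0, "dz": 1.2, "yaw": 0, "claw": 1}, {"dx": 0, "dy": 0, "dz": 1.8, "yaw": 0, "claw": 1}, {"dx": 0, "dy": 0, "dz": 2.4, "yaw": 0, "claw": 1}])

```text
time: 3.27
tool_pos: [0.4595, -0.387, 0.0836]
orientation: [3.14, 0.092, 0.0]
wrist_force: [-0.2, -0.8, -2.0]
width: 0.0276
finger_force: 49.9
```

servo_tool(increments=[{"dx": 0, "dy": 0, "dz": 0.6, "yaw": 0, "claw": 1}, {"dx": 0, "dy": 0, "dz": 1.2, "yaw": 0, "claw": 1}, {"dx": 0, "dy": 0, "dz": 1.8, "yaw": 0, "claw": 1}, {"dx": 0, "dy": 0, "dz": 2.4, "yaw": 0, "claw": 1}, {"dx": 0, "dy": 0, "dz": 2.6, "yaw": 0, "claw": 1}])

```text
time: 3.68
tool_pos: [0.4602, -0.3877, 0.1501]
orientation: [3.138, 0.092, 0.004]
wrist_force: [0.1, -0.8, -2.1]
width: 0.0276
finger_force: 49.9
```

```bash
python3 - <<'E'
from h import *
im=r.grab_frame("side"); w=r.grab_frame("wrist")
cv2.imwrite("pics/l1.png",np.hstack([cv2.resize(im,(400,300)),cv2.resize(w,(400,300))])[:,:,::-1]); print(r.sense()["tool_pos"],r.sense()["wrist_force"])
E
```

```text
[ 0.45988357 -0.38740932  0.14860001] [-0.49926375  0.1391959  -1.56991864]
```

View pics/l1.png

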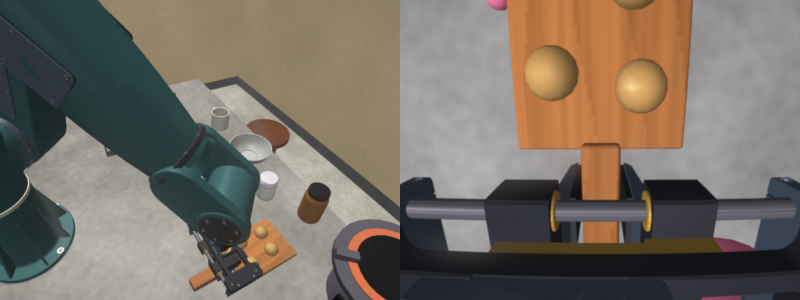

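servo_tool(increments=[{"dx": 0.1, "dy": 0.1, "dz": 0, "yaw": 0.4, "claw": 1}, {"dx": 0.3, "dy": 0.4, "dz": 0, "yaw": 1.1, "claw": 1}, {"dx": 0.6, "dy": 0.8, "dz": 0, "yaw": 1.9, "claw": 1}, {"dx": 0.9, "dy": 1.2, "dz": 0, "yaw": 2.7, "claw": 1}, {"dx": 1.2, "dy": 1.6, "dz": 0, "yaw": 3.5, "claw": 1}])

```text
time: 4.2
tool_pos: [0.4892, -0.3462, 0.1462]
orientation: [-3.069, -0.668, 0.001]
wrist_force: [-0.6, 0.1, -2.6]
width: 0.0275
finger_force: 49.9
```

servo_tool(increments=[{"dx": 0.25, "dy": 0.35, "dz": 0, "yaw": 0.8, "claw": 1}, {"dx": 0.5, "dy": 0.7, "dz": 0, "yaw": 1.6, "claw": 1}, {"dx": 0.75, "dy": 1.05, "dz": 0, "yaw": 2.4, "claw": 1}, {"dx": 1.0, "dy": 1.4, "dz": 0, "yaw": 3.2, "claw": 1}, {"dx": 1.25, "dy": 1.75, "dz": 0, "yaw": 4, "claw": 1}])

```text
time: 4.62
tool_pos: [0.5205, -0.3025, 0.1462]
orientation: [-2.863, -1.292, 0.001]
wrist_force: [-0.1, -0.0, -1.7]
width: 0.0273
finger_force: 49.9
```

servo_tool(increments=[{"dx": 0.25, "dy": 0.35, "dz": 0, "yaw": 0.8, "claw": 1}, {"dx": 0.5, "dy": 0.7, "dz": 0, "yaw": 1.6, "claw": 1}, {"dx": 0.75, "dy": 1.05, "dz": 0, "yaw": 2.4, "claw": 1}, {"dx": 1.0, "dy": 1.4, "dz": 0, "yaw": 3.2, "claw": 1}, {"dx": 1.25, "dy": 1.75, "dz": 0, "yaw": 4, "claw": 1}])

```text
time: 5.03
tool_pos: [0.5518, -0.2588, 0.1462]
orientation: [-2.531, -1.859, 0.001]
wrist_force: [-0.1, 0.2, -2.9]
width: 0.0273
finger_force: 49.9
```

servo_tool(increments=[{"dx": 0.25, "dy": 0.35, "dz": 0, "yaw": 0.8, "claw": 1}, {"dx": 0.5, "dy": 0.7, "dz": 0, "yaw": 1.5, "claw": 1}, {"dx": 0.75, "dy": 1.05, "dz": 0, "yaw": 2.2, "claw": 1}, {"dx": 0.95, "dy": 1.4, "dz": 0, "yaw": 2.8, "claw": 1}, {"dx": 1.0, "dy": 1.6, "dz": 0, "yaw": 2.95, "claw": 1}])

```text
time: 5.45
tool_pos: [0.5771, -0.2186, 0.1463]
orientation: [-2.216, -2.226, 0.0]
wrist_force: [-0.9, -0.3, -2.9]
width: 0.0279
finger_force: 49.9
```

```bash
python3 - <<'E'
from h import *
im=r.grab_frame("top"); w=r.grab_frame("wrist")
cv2.imwrite("pics/l2.png",np.hstack([cv2.resize(im,(400,300)),cv2.resize(w,(400,300))])[:,:,::-1]); print(r.sense()["tool_pos"],r.sense()["orientation"],r.sense()["q"],r.sense()["wrist_force"])
E
```

```text
[ 0.57664608 -0.21879455  0.14644358] [-2.22029816e+00 -2.22124720e+00  6.40247664e-04] [-4.00423129e-01  3.62808969e-01  1.94099071e+00 -3.08666305e-05
  8.38822542e-01 -4.00829833e-01] [-0.52579987 -0.24856664 -2.13117499]
```

View pics/l2.png

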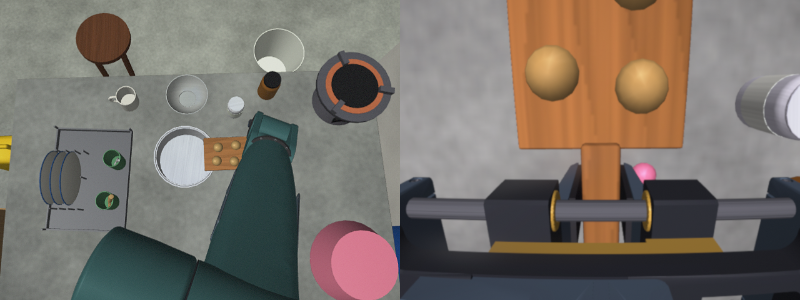

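servo_tool(increments=[{"dx": 0, "dy": 0.3, "dz": 0, "yaw": 0, "claw": 1}, {"dx": 0, "dy": 0.8, "dz": -0.3, "yaw": 0, "claw": 1}, {"dx": 0, "dy": 1.2, "dz": -0.7, "yaw": 0, "claw": 1}, {"dx": 0, "dy": 1.4, "dz": -1.1, "yaw": 0, "claw": 1}, {"dx": 0, "dy": 1.4, "dz": -1.2, "yaw": 0, "claw": 1}])

```text
time: 5.97
tool_pos: [0.5756, -0.1828, 0.1147]
orientation: [-2.218, -2.221, 0.002]
wrist_force: [-1.1, 0.4, -2.1]
width: 0.0276
finger_force: 49.9
```

servo_tool(increments=[{"dx": 0, "dy": 0, "dz": 0, "yaw": 0, "claw": 1}, {"dx": 0, "dy": 0, "dz": 0, "yaw": 0, "claw": 1}, {"dx": 0, "dy": 0, "dz": 0.1, "yaw": 0, "claw": 1}, {"dx": 0, "dy": 0, "dz": 0.2, "yaw": 0, "claw": 1}, {"dx": 0, "dy": 0, "dz": 0.4, "yaw": 0, "claw": 1}], squeeze=6)

```text
time: 6.38
tool_pos: [0.577, -0.1847, 0.1276]
orientation: [2.221, 2.222, 0.0]
wrist_force: [0.6, 0.7, -1.3]
width: 0.028
finger_force: 6.0
```

```bash
python3 - <<'E'
from h import *
w=r.grab_frame("wrist");s=r.grab_frame("side")
cv2.imwrite("pics/l3.png",np.hstack([cv2.resize(s,(400,300)),cv2.resize(w,(400,300))])[:,:,::-1]); print(r.sense())
E
```

```text
{'time': 6.4833, 'q': array([-3.48241329e-01,  3.74163017e-01,  1.96770555e+00, -7.22765113e-05,
        7.97969264e-01, -3.48750943e-01]), 'qvel': array([ 0.00172708,  0.0091358 ,  0.00466908, -0.00132459, -0.01427399,
        0.00020241]), 'effort': array([ 1.96999926e-01, -6.80645156e+01, -3.52457786e+01,  1.45341265e-01,
        2.00451957e-01,  2.10557668e-02]), 'tool_pos': array([ 0.57757011, -0.18490513,  0.12847939]), 'orientation': array([2.21967974e+00, 2.22092318e+00, 1.09208929e-03]), 'wrist_force': array([-0.18255394, -0.64494033,  0.12913363]), 'torque': array([-0.08584036, -0.04117694,  0.03935358]), 'finger_force': 6.002061814069748, 'width': 0.027755517837981306}
```

View pics/l3.png

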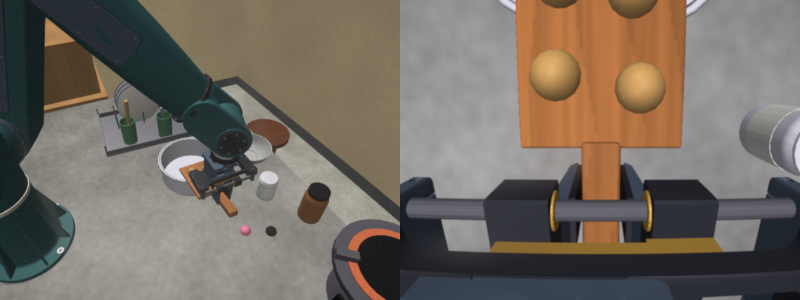

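The side view shows the board's far end inside the pot's near rim, with all the potatoes still on it. The wrist force has fallen from −2 N to near 0, so the rim is now carrying the board.

servo_tool(increments=[{"dx": 0, "dy": 0, "dz": 0.3, "yaw": 0, "claw": 1}, {"dx": 0, "dy": 0.1, "dz": 0.6, "yaw": 0, "claw": 1}, {"dx": 0, "dy": 0.2, "dz": 0.9, "yaw": 0, "claw": 1}, {"dx": 0, "dy": 0.3, "dz": 1.2, "yaw": 0, "claw": 1}, {"dx": 0, "dy": 0.3, "dz": 1.4, "yaw": 0, "claw": 1}])

```text
time: 6.9
tool_pos: [0.5773, -0.1765, 0.1635]
orientation: [2.22, 2.222, 0.001]
wrist_force: [0.2, 1.2, -0.7]
width: 0.0279
finger_force: 6.0
```

```bash
cat >> h.py <<'E'
def tilt(tag):
    """board pitch from the blade's side lines seen by the wrist camera"""
    m=r.camera_model("wrist"); w=r.grab_frame("wrist"); cv2.imwrite(f"pics/{tag}.png",w[:,:,::-1])
    mk,c=blobs(w,(5,110,40),(18,255,255),500); k=max(c,key=cv2.contourArea)
    a=cv2.approxPolyDP(k,6,True)[:,0]; f=240/np.tan(np.radians(m["fovy"])/2)
    out=[]
    for v in range(5,260,25):
        u=np.where(mk[v])[0]
        if len(u)>30: out.append((v,int(u.min()),int(u.max())))
    print(a.tolist()); print(out); s=r.sense(); print(s["tool_pos"],s["wrist_force"],s["torque"],s["width"],s["finger_force"])
E
python3 -c "
from h import *
tilt('t1')"
```

```text
[[212, 0], [200, 234], [291, 237], [291, 318], [351, 319], [352, 237], [442, 235], [431, 0]]
[(5, 211, 431), (30, 209, 433), (55, 208, 434), (80, 206, 436), (105, 205, 437), (130, 204, 438), (155, 203, 439), (180, 202, 440), (205, 201, 441), (230, 200, 442), (255, 292, 350)]
[ 0.57763179 -0.17686214  0.16415974] [ 1.1029448   0.71949141 -0.03826835] [-0.00783458 -0.04119931  0.0431214 ] 0.02781683963579807 6.001094207167625
```

servo_tool(increments=[{"dx": 0, "dy": 0.1, "dz": 0.3, "yaw": 0, "claw": 1}, {"dx": 0, "dy": 0.2, "dz": 0.6, "yaw": 0, "claw": 1}, {"dx": 0, "dy": 0.4, "dz": 0.9, "yaw": 0, "claw": 1}, {"dx": 0, "dy": 0.5, "dz": 1.2, "yaw": 0, "claw": 1}, {"dx": 0, "dy": 0.5, "dz": 1.5, "yaw": 0, "claw": 1}])

```text
time: 7.37
tool_pos: [0.577, -0.1639, 0.2005]
orientation: [-2.22, -2.223, -0.0]
wrist_force: [-0.1, 1.1, -1.1]
width: 0.0276
finger_force: 6.0
```

servo_tool(increments=[{"dx": 0, "dy": 0, "dz": 0.2, "yaw": 0, "claw": 1}, {"dx": 0, "dy": 0, "dz": 0.4, "yaw": 0, "claw": 1}, {"dx": 0, "dy": 0, "dz": 0.4, "yaw": 0, "claw": 1}, {"dx": 0, "dy": 0, "dz": 0.4, "yaw": 0, "claw": 1}, {"dx": 0, "dy": 0, "dz": 0.4, "yaw": 0, "claw": 1}])

```text
time: 7.78
tool_pos: [0.5769, -0.1646, 0.2095]
orientation: [-2.221, -2.222, -0.0]
wrist_force: [0.9, -0.0, 1.2]
width: 0.0283
finger_force: 6.0
```

```bash
python3 -c "
from h import *
tilt('t2')
cv2.imwrite('pics/t2s.png',r.grab_frame('side')[:,:,::-1])
t=r.grab_frame('top');cv2.imwrite('pics/t2t.png',t[:,:,::-1])
m,c=blobs(t,(15,90,60),(24,255,255),15)
for k in c: print(cv2.contourArea(k),cv2.boundingRect(k))
"
```

```text
[[246, 0], [250, 27], [236, 30], [207, 241], [292, 247], [290, 318], [351, 319], [351, 247], [430, 247], [436, 240], [407, 31], [278, 29], [279, 0]]
[(5, 244, 380), (30, 236, 406), (55, 233, 410), (80, 229, 414), (105, 225, 418), (130, 221, 421), (155, 218, 425), (180, 214, 428), (205, 211, 431), (230, 208, 435), (255, 294, 349)]
[ 0.57686971 -0.16455361  0.20940521] [ 0.88668736  0.04575527 -0.57757487] [ 0.05786718 -0.28249022 -0.09207217] 0.02795436038984374 6.0026103258132935
141.5 (0, 333, 9, 34)
93.5 (173, 311, 9, 20)
118.5 (301, 270, 14, 13)
113.0 (299, 237, 13, 13)
519.5 (0, 217, 19, 56)
492.0 (412, 123, 36, 37)
```

```bash
python3 -c "
from h import *
for n in ('t2','t2s'):
  w=cv2.imread(f'pics/{n}.png')[:,:,::-1].copy()
  m,c=blobs(w,(15,90,50),(24,255,255),40)
  for k in c: print(n,cv2.contourArea(k),cv2.boundingRect(k))
t=cv2.imread('pics/t2t.png')[190:310,240:400];w=cv2.imread('pics/t2.png');s=cv2.imread('pics/t2s.png')[200:320,240:400]
cv2.imwrite('pics/v9.png',np.hstack([np.vstack([cv2.resize(t,(400,300)),cv2.resize(s,(400,300))]),cv2.resize(w,(400,600))]))
"
```

```text
t2 7196.5 (143, 380, 374, 27)
t2 589.5 (388, 304, 16, 67)
t2 576.0 (239, 304, 16, 67)
t2 760.5 (342, 0, 39, 26)
t2 899.5 (243, 0, 39, 27)
t2s 68.5 (339, 238, 41, 16)
t2s 159.0 (198, 159, 10, 41)
t2s 12875.0 (44, 29, 129, 153)
```

View pics/v9.png

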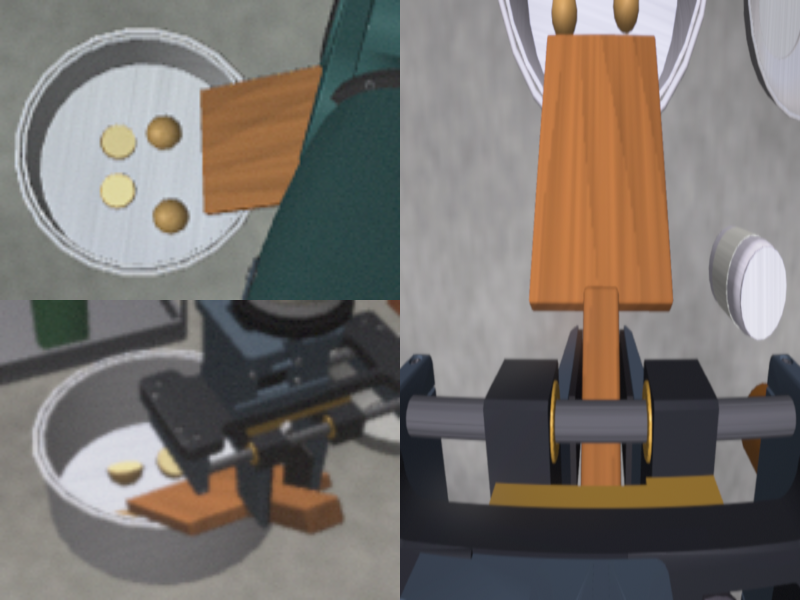

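All four halves are in the pot: crop top-left shows them at about (118,142), (163,132), (118,190) and (170,215). The board is empty and tilted on the rim. Next I lift it out and carry it back.

servo_tool(increments=[{"dx": 0, "dy": 0, "dz": 0, "yaw": 0, "claw": 1}, {"dx": 0, "dy": 0, "dz": 0, "yaw": 0, "claw": 1}, {"dx": 0, "dy": -0.4, "dz": 0.6, "yaw": 0, "claw": 1}, {"dx": 0, "dy": -0.8, "dz": 1.5, "yaw": 0, "claw": 1}, {"dx": 0, "dy": -1.4, "dz": 2.4, "yaw": 0, "claw": 1}], squeeze=50)

```text
time: 8.35
tool_pos: [0.5762, -0.1992, 0.2696]
orientation: [-2.218, -2.222, 0.002]
wrist_force: [1.2, 0.1, -0.7]
width: 0.0276
finger_force: 50.0
```

servo_tool(increments=[{"dx": -0.3, "dy": -0.8, "dz": 0.2, "yaw": -0.8, "claw": 1}, {"dx": -0.6, "dy": -1.6, "dz": 0.2, "yaw": -1.8, "claw": 1}, {"dx": -1, "dy": -2.4, "dz": 0.2, "yaw": -2.8, "claw": 1}, {"dx": -1.4, "dy": -3.2, "dz": 0.2, "yaw": -3.8, "claw": 1}, {"dx": -1.8, "dy": -4, "dz": 0.2, "yaw": -4.8, "claw": 1}])

```text
time: 8.77
tool_pos: [0.5311, -0.3003, 0.2744]
orientation: [-2.707, -1.593, 0.001]
wrist_force: [1.3, -0.2, -2.2]
width: 0.0278
finger_force: 50.0
```

servo_tool(increments=[{"dx": -0.5, "dy": -0.8, "dz": 0, "yaw": -1, "claw": 1}, {"dx": -1, "dy": -1.6, "dz": 0, "yaw": -2, "claw": 1}, {"dx": -1.6, "dy": -2.4, "dz": 0, "yaw": -3, "claw": 1}, {"dx": -2.2, "dy": -3.2, "dz": 0, "yaw": -4, "claw": 1}, {"dx": -2.9, "dy": -4, "dz": 0, "yaw": -5, "claw": 1}])

```text
time: 9.18
tool_pos: [0.4586, -0.4002, 0.2744]
orientation: [-3.027, -0.839, 0.001]
wrist_force: [-0.5, 1.1, -1.9]
width: 0.0277
finger_force: 50.0
```

servo_tool(increments=[{"dx": 0, "dy": 0, "dz": 0, "yaw": -1, "claw": 1}, {"dx": 0, "dy": 0, "dz": -0.6, "yaw": -2, "claw": 1}, {"dx": 0, "dy": 0, "dz": -1.4, "yaw": -3, "claw": 1}, {"dx": 0, "dy": 0, "dz": -2.4, "yaw": -4, "claw": 1}, {"dx": 0, "dy": 0, "dz": -3.4, "yaw": -4.65, "claw": 1}])

```text
time: 9.6
tool_pos: [0.4592, -0.3996, 0.1889]
orientation: [3.14, 0.083, 0.0]
wrist_force: [0.7, -0.0, -2.0]
width: 0.0277
finger_force: 50.0
```

```bash
python3 -c "
from h import *
tilt('t3'); print(r.sense()['orientation'])"
```

```text
[[238, 29], [207, 241], [292, 248], [290, 318], [350, 319], [349, 248], [435, 242], [407, 32]]
[(30, 236, 406), (55, 232, 410), (80, 228, 414), (105, 225, 417), (130, 221, 421), (155, 218, 424), (180, 214, 428), (205, 211, 431), (230, 208, 434), (255, 294, 348)]
[ 0.45733095 -0.3977741   0.18372434] [-3.3769309   3.52679374 -6.67757212] [0.27915804 0.33679694 0.09347066] 0.027655334153831417 49.99824285507202
[-3.13660658 -0.07765385  0.00693371]
```

servo_tool(increments=[{"dx": 0, "dy": 0, "dz": -0.6, "yaw": 0, "claw": 1}, {"dx": 0, "dy": 0, "dz": -1.2, "yaw": 0, "claw": 1}, {"dx": 0, "dy": 0, "dz": -1.6, "yaw": 0, "claw": 1}, {"dx": 0, "dy": 0, "dz": -1.8, "yaw": 0, "claw": 1}, {"dx": 0, "dy": 0, "dz": -1.8, "yaw": 0, "claw": 1}], squeeze=8)

```text
time: 10.07
tool_pos: [0.4592, -0.3993, 0.1442]
orientation: [-3.139, -0.093, 0.001]
wrist_force: [-0.6, -0.1, -1.1]
width: 0.0281
finger_force: 8.0
```

servo_tool(increments=[{"dx": -0.2, "dy": 0, "dz": -0.3, "yaw": 0, "claw": 1}, {"dx": -0.4, "dy": 0, "dz": -0.6, "yaw": 0, "claw": 1}, {"dx": -0.65, "dy": 0, "dz": -0.9, "yaw": 0, "claw": 1}, {"dx": -0.85, "dy": 0, "dz": -1.25, "yaw": 0, "claw": 1}, {"dx": -1, "dy": 0, "dz": -1.6, "yaw": 0, "claw": 1}])

```text
time: 10.48
tool_pos: [0.4336, -0.3995, 0.1039]
orientation: [-3.14, -0.091, 0.0]
wrist_force: [-0.4, -0.1, 0.3]
width: 0.0279
finger_force: 8.0
```

servo_tool(increments=[{"dx": -0.15, "dy": 0, "dz": -0.4, "yaw": 0, "claw": 1}, {"dx": -0.3, "dy": 0, "dz": -0.8, "yaw": 0, "claw": 1}, {"dx": -0.4, "dy": 0, "dz": -1.2, "yaw": 0, "claw": 1}, {"dx": -0.5, "dy": 0, "dz": -1.6, "yaw": 0, "claw": 1}, {"dx": -0.5, "dy": 0, "dz": -1.9, "yaw": 0, "claw": 1}])

```text
time: 10.9
tool_pos: [0.4213, -0.3992, 0.0557]
orientation: [-3.139, -0.091, 0.001]
wrist_force: [-0.9, 0.5, -0.3]
width: 0.0277
finger_force: 8.0
```

```bash
python3 -c "
from h import *
tilt('t4'); print(r.sense()['orientation'])"
```

```text
[[192, 0], [197, 235], [290, 236], [291, 319], [350, 319], [352, 236], [446, 233], [450, 0]]
[(5, 192, 450), (30, 192, 450), (55, 192, 449), (80, 193, 449), (105, 193, 449), (130, 194, 448), (155, 194, 448), (180, 195, 447), (205, 195, 447), (230, 196, 446), (255, 292, 350)]
[ 0.42110718 -0.39880936  0.05476145] [-1.63694741  0.8530097  -1.73656489] [-0.00404957  0.02970503 -0.0874251 ] 0.027916517983056322 8.001191765069962
[-3.13862690e+00 -9.11371880e-02  2.28179189e-03]
```

servo_tool(increments=[{"dx": -0.05, "dy": 0, "dz": -0.4, "yaw": 0, "claw": 1}, {"dx": -0.1, "dy": 0, "dz": -0.8, "yaw": 0, "claw": 1}, {"dx": -0.1, "dy": 0, "dz": -1.1, "yaw": 0, "claw": 1}, {"dx": -0.1, "dy": 0, "dz": -1.25, "yaw": 0, "claw": 1}, {"dx": -0.1, "dy": 0, "dz": -1.25, "yaw": 0, "claw": 1}])

```text
time: 11.37
tool_pos: [0.4192, -0.3992, 0.025]
orientation: [-3.139, -0.092, 0.001]
wrist_force: [-0.1, -1.1, -1.7]
width: 0.0281
finger_force: 8.0
```

```bash
python3 -c "
from h import *
tilt('t5')"
```

```text
[[175, 0], [193, 235], [289, 236], [291, 319], [350, 319], [353, 236], [449, 235], [467, 0]]
[(5, 176, 467), (30, 177, 465), (55, 179, 463), (80, 180, 462), (105, 182, 460), (130, 184, 458), (155, 186, 456), (180, 188, 454), (205, 190, 452), (230, 192, 450), (255, 291, 351)]
[ 0.41934805 -0.39931745  0.02547314] [ 0.33017054  0.33154791 -1.49073173] [ 0.0362343   0.16404234 -0.01070681] 0.02805438076924444 7.999715209007263
```

servo_tool(increments=[{"dx": 0, "dy": 0, "dz": 0, "yaw": 0, "claw": 0.2}, {"dx": 0, "dy": 0, "dz": 0, "yaw": 0, "claw": -0.4}, {"dx": 0, "dy": 0, "dz": 0, "yaw": 0, "claw": -1}, {"dx": 0, "dy": 0, "dz": 0, "yaw": 0, "claw": -1}, {"dx": 0, "dy": 0, "dz": 0, "yaw": 0, "claw": -1}])

```text
time: 11.83
tool_pos: [0.4196, -0.3996, 0.0262]
orientation: [3.14, 0.092, 0.0]
wrist_force: [0.4, -0.3, 0.3]
width: 0.0581
finger_force: 0.0
```

servo_tool(increments=[{"dx": 0, "dy": 0, "dz": 0.6, "yaw": 0, "claw": -1}, {"dx": 0, "dy": 0, "dz": 1.8, "yaw": 0, "claw": -1}, {"dx": 0, "dy": 0, "dz": 3.4, "yaw": 0, "claw": -1}, {"dx": 0, "dy": 0, "dz": 5, "yaw": 0, "claw": -1}, {"dx": 0, "dy": 0, "dz": 6.6, "yaw": 0, "claw": -1}])

```text
time: 12.25
tool_pos: [0.4191, -0.3991, 0.1927]
orientation: [-3.14, -0.092, 0.0]
wrist_force: [0.7, -1.4, -0.4]
width: 0.0906
finger_force: 0.0
```

servo_tool(increments=[{"dx": 0.3, "dy": 0.4, "dz": 1.5, "yaw": 1, "claw": -1}, {"dx": 0.8, "dy": 1.4, "dz": 3, "yaw": 2, "claw": -1}, {"dx": 1.4, "dy": 2.6, "dz": 4, "yaw": 3, "claw": -1}, {"dx": 2, "dy": 4, "dz": 5, "yaw": 4, "claw": -1}, {"dx": 2.6, "dy": 5.4, "dz": 5.4, "yaw": 5, "claw": -1}])

```text
time: 12.67
tool_pos: [0.4829, -0.2694, 0.3273]
orientation: [3.005, 0.906, 0.004]
wrist_force: [0.7, -0.6, 0.8]
width: 0.0914
finger_force: 0.0
```

servo_tool(increments=[{"dx": 0.4, "dy": 1.4, "dz": 0, "yaw": 1, "claw": -1}, {"dx": 0.7, "dy": 2.8, "dz": 0, "yaw": 2, "claw": -1}, {"dx": 1, "dy": 4.2, "dz": 0, "yaw": 3, "claw": -1}, {"dx": 1.2, "dy": 5.6, "dz": 0, "yaw": 4, "claw": -1}, {"dx": 1.2, "dy": 7, "dz": 0, "yaw": 5, "claw": -1}])

```text
time: 13.08
tool_pos: [0.5124, -0.0932, 0.3242]
orientation: [2.669, 1.656, 0.001]
wrist_force: [1.4, 0.1, 0.6]
width: 0.0911
finger_force: 0.0
```

servo_tool(increments=[{"dx": 0, "dy": 1.4, "dz": 0, "yaw": 1, "claw": -1}, {"dx": 0, "dy": 2.8, "dz": 0, "yaw": 2, "claw": -1}, {"dx": 0, "dy": 4.2, "dz": 0, "yaw": 3, "claw": -1}, {"dx": -0.4, "dy": 5.6, "dz": 0, "yaw": 4, "claw": -1}, {"dx": -0.8, "dy": 7, "dz": 0, "yaw": 4.5, "claw": -1}])

```text
time: 13.5
tool_pos: [0.4915, 0.0817, 0.3241]
orientation: [2.208, 2.234, 0.0]
wrist_force: [1.9, -0.2, -0.0]
width: 0.0911
finger_force: 0.0
```

```bash
python3 - <<'E'
from h import *
np.set_printoptions(precision=4,suppress=True)
t=r.grab_frame("top"); s=r.grab_frame("side"); cv2.imwrite("pics/a_t.png",t[:,:,::-1]); cv2.imwrite("pics/a_s.png",s[:,:,::-1])
m,c=blobs(t,(5,110,60),(18,255,255),1000)
for k in c:
    a=cv2.approxPolyDP(k,4,True)[:,0]
    if len(a)>5: print(np.c_[a,plane("top",a.astype(float),0.012)])
st=r.sense(); print(st["tool_pos"],st["orientation"],st["q"],st["time"],st["wrist_force"])
m,c=blobs(t,(10,90,60),(24,255,255),15)
for k in c:
    if 140<k[:,0,0].mean()<220: print("top",cv2.boundingRect(k))
m,c=blobs(s,(10,90,60),(24,255,255),15)
for k in c:
    if 150<k[:,0,0].mean()<240: print("side",cv2.boundingRect(k))
E
```

```text
[[447.     241.       0.6046  -0.3329   0.012 ]
 [453.     303.       0.4499  -0.3355   0.012 ]
 [472.     303.       0.4485  -0.3819   0.012 ]
 [478.     344.       0.3499  -0.3878   0.012 ]
 [489.     345.       0.3468  -0.4141   0.012 ]
 [484.     302.       0.4501  -0.4115   0.012 ]
 [501.     300.       0.4537  -0.4535   0.012 ]
 [492.     238.       0.609   -0.4461   0.012 ]]
[[181.      23.       1.2333   0.3459   0.012 ]
 [149.      24.       1.2328   0.4332   0.012 ]
 [130.      38.       1.1918   0.4832   0.012 ]
 [122.      68.       1.103    0.5006   0.012 ]
 [138.      93.       1.0288   0.4547   0.012 ]
 [172.      98.       1.0117   0.3642   0.012 ]
 [201.      78.       1.0673   0.2885   0.012 ]
 [205.      46.       1.1616   0.2792   0.012 ]]
[0.4908 0.0835 0.3241] [-2.2078 -2.2343 -0.0006] [ 0.1214 -0.0598  2.0657  0.0007  1.1357  0.1092] 13.6 [ 1.2503 -1.6458 -0.1968]
top (172, 311, 10, 20)
top (122, 21, 86, 79)
side (198, 159, 10, 41)
side (219, 122, 38, 12)
```

servo_tool(increments=[{"dx": -0.6, "dy": 1.3, "dz": 0, "yaw": 0.05, "claw": -1}, {"dx": -1.2, "dy": 2.6, "dz": 0, "yaw": 0.05, "claw": -1}, {"dx": -1.9, "dy": 3.9, "dz": 0, "yaw": 0.05, "claw": -1}, {"dx": -2.65, "dy": 5.2, "dz": 0, "yaw": 0.05, "claw": -1}, {"dx": -2.65, "dy": 5.2, "dz": 0, "yaw": 0.05, "claw": -1}])

```text
time: 14.02
tool_pos: [0.4235, 0.2133, 0.3241]
orientation: [-2.206, -2.236, -0.001]
wrist_force: [0.3, -0.7, 0.4]
width: 0.0911
finger_force: 0.0
```

```bash
python3 - <<'E'
from h import *
np.set_printoptions(precision=4,suppress=True)
r.grab_frame("top")
st=r.sense(); print(st["tool_pos"],st["orientation"])
m=r.camera_model("wrist"); w=r.grab_frame("wrist"); cv2.imwrite("pics/a_w.png",w[:,:,::-1]); print(np.linalg.inv(m["view"])[:3,3])
mk,c=blobs(w,(10,90,40),(24,255,255),60)
for k in c: print(cv2.contourArea(k),cv2.boundingRect(k))
mk,c=blobs(w,(45,70,20),(85,255,255),200)
for k in c: print("green",cv2.contourArea(k),cv2.boundingRect(k))
E
```

```text
[0.4247 0.2117 0.3241] [2.2054 2.2373 0.0005]
[0.4246 0.2853 0.4794]
6176.5 (303, 374, 334, 33)
1158.5 (510, 302, 38, 67)
1124.5 (96, 302, 37, 66)
1823.0 (301, 85, 39, 82)
green 4383.5 (425, 79, 92, 71)
green 2908.5 (285, 47, 71, 73)
```

View pics/a_w.png

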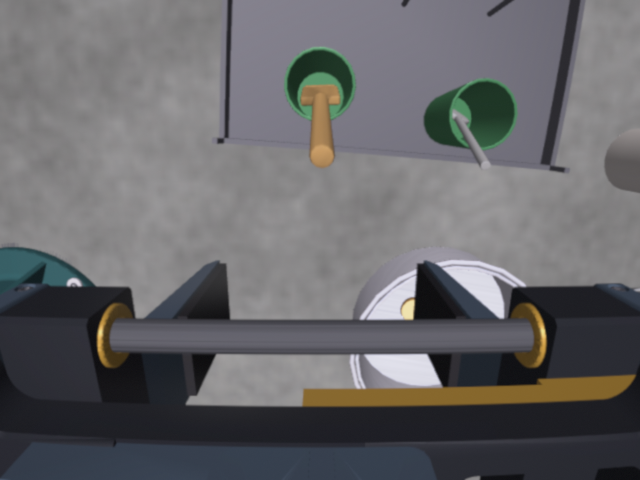

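The wrist view shows the stick's top at (321,155), leaning straight towards −y. The fingers closing along x will straddle it, and the spoon's cup at (470,115) is well off to the side.

servo_tool(increments=[{"dx": 0, "dy": 1.2, "dz": 0, "yaw": 0, "claw": -1}, {"dx": 0, "dy": 2.4, "dz": 0, "yaw": 0, "claw": -1}, {"dx": 0, "dy": 2.8, "dz": -0.4, "yaw": 0, "claw": -1}, {"dx": 0, "dy": 2.8, "dz": -1.4, "yaw": 0, "claw": -1}, {"dx": 0, "dy": 2.8, "dz": -2.4, "yaw": 0, "claw": -1}])

```text
time: 14.53
tool_pos: [0.4269, 0.2797, 0.2635]
orientation: [2.209, 2.233, 0.002]
wrist_force: [-0.6, -0.5, -1.1]
width: 0.091
finger_force: 0.0
```

servo_tool(increments=[{"dx": 0, "dy": 0, "dz": -0.8, "yaw": 0, "claw": -1}, {"dx": 0, "dy": 0, "dz": -1.6, "yaw": 0, "claw": -1}, {"dx": 0, "dy": 0, "dz": -2.2, "yaw": 0, "claw": -1}, {"dx": 0, "dy": 0, "dz": -2.3, "yaw": 0, "claw": -1}, {"dx": 0, "dy": 0, "dz": -2.3, "yaw": 0, "claw": -0.5}])

```text
time: 14.95
tool_pos: [0.426, 0.2788, 0.2056]
orientation: [-2.21, -2.232, 0.003]
wrist_force: [-0.2, -0.7, -0.0]
width: 0.0868
finger_force: 0.0
```

servo_tool(increments=[{"dx": 0, "dy": 0, "dz": 0, "yaw": 0, "claw": 0}, {"dx": 0, "dy": 0, "dz": 0, "yaw": 0, "claw": 0.4}, {"dx": 0, "dy": 0, "dz": 0, "yaw": 0, "claw": 0.5}, {"dx": 0, "dy": 0, "dz": 0, "yaw": 0, "claw": 0.5}, {"dx": 0, "dy": 0, "dz": 0, "yaw": 0, "claw": 0.5}], squeeze=10)

```text
time: 15.37
tool_pos: [0.4261, 0.2802, 0.207]
orientation: [2.209, 2.234, 0.001]
wrist_force: [-0.8, -0.3, 0.4]
width: 0.0538
finger_force: 0.0
```

```bash
python3 - <<'E'
from h import *
st=r.sense(); print(st["tool_pos"],st["orientation"],st["width"],st["wrist_force"])
w=r.grab_frame("wrist"); cv2.imwrite("pics/b_w.png",w[:,:,::-1])
mk,c=blobs(w,(10,90,40),(24,255,255),60)
for k in c: print(cv2.contourArea(k),cv2.boundingRect(k))
for v in range(180,380,20): print(v,np.where(mk[v,150:500])[0][[0,-1]]+150 if mk[v,150:500].any() else None)
E
```

```text
[0.42605547 0.28019829 0.20702349] [2.20876282e+00 2.23374759e+00 1.35803782e-03] 0.05379587287966189 [-0.83232331 -0.30335398  0.42428815]
7027.0 (207, 378, 373, 29)
737.0 (295, 354, 42, 23)
834.0 (179, 304, 25, 66)
863.5 (439, 303, 26, 67)
5466.0 (289, 148, 55, 172)
180 [290 342]
200 [305 327]
220 [304 328]
240 [303 329]
260 [302 330]
280 [301 331]
300 [299 332]
320 [181 461]
340 [179 464]
360 [181 462]
```

servo_tool(increments=[{"dx": -0.08, "dy": 0.1, "dz": 0, "yaw": 0, "claw": 0.6}, {"dx": -0.08, "dy": 0.1, "dz": 0, "yaw": 0, "claw": 1}, {"dx": -0.08, "dy": 0.1, "dz": 0, "yaw": 0, "claw": 1}, {"dx": -0.08, "dy": 0.1, "dz": 0, "yaw": 0, "claw": 1}, {"dx": -0.08, "dy": 0.1, "dz": 0, "yaw": 0, "claw": 1}], squeeze=20)

```text
time: 15.83
tool_pos: [0.4238, 0.2826, 0.2065]
orientation: [2.209, 2.234, -0.0]
wrist_force: [0.7, 0.3, -0.1]
width: 0.0169
finger_force: 0.0
```

servo_tool(increments=[{"dx": 0, "dy": 0, "dz": 0, "yaw": 0, "claw": 1}, {"dx": 0, "dy": 0, "dz": 0, "yaw": 0, "claw": 1}, {"dx": 0, "dy": 0, "dz": 0, "yaw": 0, "claw": 1}, {"dx": 0, "dy": 0, "dz": 0, "yaw": 0, "claw": 1}, {"dx": 0, "dy": 0, "dz": 0, "yaw": 0, "claw": 1}], squeeze=45)

```text
time: 16.25
tool_pos: [0.4239, 0.2826, 0.2065]
orientation: [2.209, 2.234, 0.0]
wrist_force: [-0.3, -0.2, -0.6]
width: 0.0151
finger_force: 45.0
```

```bash
python3 - <<'E'
from h import *
st=r.sense(); print(st["tool_pos"],st["width"],st["wrist_force"],st["torque"],st["finger_force"])
E
```

```text
[0.42389512 0.28256931 0.2065013 ] 0.0151408955912267 [-0.26896252 -0.24950448 -0.60320028] [ 0.10477923 -0.16008896 -0.03274215] 44.99591767787933
```

Gripped at the rod's 15–16 mm width. I draw it straight up by about 150 mm.

servo_tool(increments=[{"dx": 0, "dy": 0, "dz": 0.2, "yaw": 0, "claw": 1}, {"dx": 0, "dy": 0, "dz": 0.6, "yaw": 0, "claw": 1}, {"dx": 0, "dy": 0, "dz": 1.1, "yaw": 0, "claw": 1}, {"dx": 0, "dy": 0, "dz": 1.7, "yaw": 0, "claw": 1}, {"dx": 0, "dy": 0, "dz": 2.3, "yaw": 0, "claw": 1}])

```text
time: 16.67
tool_pos: [0.4238, 0.2825, 0.2654]
orientation: [2.209, 2.234, 0.0]
wrist_force: [0.6, -0.3, -0.4]
width: 0.0152
finger_force: 45.0
```

servo_tool(increments=[{"dx": 0, "dy": 0, "dz": 0.7, "yaw": 0, "claw": 1}, {"dx": 0, "dy": 0, "dz": 1.4, "yaw": 0, "claw": 1}, {"dx": 0, "dy": 0, "dz": 2.1, "yaw": 0, "claw": 1}, {"dx": 0, "dy": 0, "dz": 2.8, "yaw": 0, "claw": 1}, {"dx": 0, "dy": 0, "dz": 3.4, "yaw": 0, "claw": 1}])

```text
time: 17.08
tool_pos: [0.4239, 0.2825, 0.3512]
orientation: [2.209, 2.234, 0.002]
wrist_force: [-0.5, -0.0, -0.0]
width: 0.0152
finger_force: 45.0
```

```bash
cat > look.py <<'E'
from h import *
import sys
np.set_printoptions(precision=4,suppress=True)
tag=sys.argv[1]
st=r.sense(); print(st["tool_pos"],st["width"],st["wrist_force"],st["time"])
m=r.camera_model("wrist"); ims={n:r.grab_frame(n) for n in("wrist","top","side")}
for n,im in ims.items():
    cv2.imwrite(f"pics/{tag}_{n}.png",im[:,:,::-1])
    mk,c=blobs(im,(10,90,40),(24,255,255),25)
    for k in c: print(n,"tan",cv2.contourArea(k),cv2.boundingRect(k),cv2.approxPolyDP(k,4,True)[:,0].tolist() if 4<cv2.contourArea(k)**.5<90 else "")
    if n!="side":
        mk,c=blobs(im,(45,70,20),(85,255,255),60)
        for k in c: print(n,"green",cv2.contourArea(k),cv2.boundingRect(k))
E
python3 look.py c
```

```text
[0.4239 0.2825 0.3512] 0.015241452463131798 [-0.457  -0.0204 -0.0252] 17.0833
wrist tan 7086.0 (112, 381, 374, 26) [[485, 404], [472, 381], [364, 381], [361, 388], [124, 386], [112, 401], [230, 406]]
wrist tan 1014.5 (300, 354, 43, 29) [[301, 355], [301, 372], [312, 381], [331, 381], [342, 370], [341, 355]]
wrist tan 481.5 (363, 304, 12, 67) [[366, 304], [368, 348], [363, 363], [371, 370], [374, 328]]
wrist tan 466.0 (269, 304, 12, 67) [[273, 304], [269, 358], [276, 370], [275, 325], [280, 315]]
wrist tan 5484.0 (295, 151, 53, 169) [[307, 151], [298, 156], [297, 190], [311, 191], [302, 317], [338, 319], [331, 190], [347, 187], [344, 156], [340, 151]]
wrist green 3306.0 (416, 154, 80, 62)
wrist green 1144.5 (288, 129, 63, 49)
top tan 320.5 (0, 333, 9, 92) [[3, 333], [0, 424], [8, 334]]
top tan 118.5 (301, 270, 14, 13) [[304, 271], [302, 279], [312, 281], [313, 273]]
top tan 3530.0 (445, 237, 57, 110) [[446, 241], [453, 304], [473, 305], [478, 345], [489, 345], [484, 302], [501, 300], [492, 238]]
top tan 114.0 (299, 237, 13, 13) [[308, 237], [299, 240], [304, 249], [311, 245]]
top tan 
[... 704 characters left out ...]
, 303, 50, 55) [[491, 303], [476, 339], [483, 352], [500, 357], [510, 351], [525, 319], [502, 320]]
side tan 87.5 (315, 272, 12, 11) [[317, 273], [315, 279], [324, 282], [326, 275]]
side tan 1520.5 (398, 191, 65, 46) [[398, 197], [406, 211], [413, 209], [419, 217], [420, 212], [432, 227], [439, 223], [440, 229], [433, 229], [443, 236], [446, 230], [451, 233], [449, 225], [453, 232], [462, 220], [459, 206], [444, 195], [414, 191], [405, 199], [405, 194]]
side tan 583.5 (186, 98, 21, 80) [[189, 98], [194, 149], [190, 162], [198, 177], [206, 173], [205, 155], [198, 153], [194, 100]]
side tan 138.0 (169, 71, 39, 21) [[206, 71], [170, 77], [172, 90], [173, 81]]
side tan 16559.0 (21, 24, 152, 162)
```

servo_tool(increments=[{"dx": 0.1, "dy": -0.4, "dz": 0, "yaw": 0, "claw": 1}, {"dx": 0.4, "dy": -1.2, "dz": 0, "yaw": 0, "claw": 1}, {"dx": 0.8, "dy": -2.2, "dz": 0, "yaw": 0, "claw": 1}, {"dx": 1.2, "dy": -3.2, "dz": 0, "yaw": 0, "claw": 1}, {"dx": 1.7, "dy": -4.2, "dz": 0, "yaw": 0, "claw": 1}])

```text
time: 17.65
tool_pos: [0.4659, 0.1757, 0.3479]
orientation: [-2.208, -2.234, 0.003]
wrist_force: [0.8, 0.5, -0.6]
width: 0.0152
finger_force: 45.0
```

servo_tool(increments=[{"dx": 0.4, "dy": -1, "dz": 0, "yaw": 0, "claw": 1}, {"dx": 0.8, "dy": -2, "dz": 0, "yaw": 0, "claw": 1}, {"dx": 1.2, "dy": -3, "dz": 0, "yaw": 0, "claw": 1}, {"dx": 1.6, "dy": -4, "dz": 0, "yaw": 0, "claw": 1}, {"dx": 2.0, "dy": -5, "dz": 0, "yaw": 0, "claw": 1}])

```text
time: 18.07
tool_pos: [0.516, 0.0506, 0.3478]
orientation: [-2.208, -2.233, 0.002]
wrist_force: [0.7, 0.4, -1.6]
width: 0.0151
finger_force: 45.0
```

servo_tool(increments=[{"dx": 0.4, "dy": -1, "dz": 0, "yaw": 0, "claw": 1}, {"dx": 0.8, "dy": -2, "dz": 0, "yaw": 0, "claw": 1}, {"dx": 1.3, "dy": -3.2, "dz": 0, "yaw": 0, "claw": 1}, {"dx": 1.8, "dy": -4.4, "dz": 0, "yaw": 0, "claw": 1}, {"dx": 2.1, "dy": -5.2, "dz": 0, "yaw": 0, "claw": 1}])

```text
time: 18.48
tool_pos: [0.5688, -0.0804, 0.3477]
orientation: [-2.209, -2.232, 0.002]
wrist_force: [-0.8, 0.0, 0.3]
width: 0.0153
finger_force: 45.0
```

```bash
python3 look.py d | grep -v -E "top tan (3530|5|58|32|3)|side tan (1|5)"; python3 -c "
from h import *
t=cv2.imread('pics/d_top.png')[:,:,::-1].copy(); g=cv2.cvtColor(t,cv2.COLOR_RGB2GRAY)
print(g[250,235:260],g[190:215,297],g[290:305,297])"
```

```text
[ 0.5688 -0.0804  0.3477] 0.015282631128383762 [-0.8479  0.0479  0.2728] 18.4833
wrist tan 8521.0 (113, 354, 373, 53) 
wrist tan 1713.5 (492, 351, 82, 52) [[573, 368], [558, 351], [492, 353], [530, 402], [529, 387], [539, 373], [554, 366]]
wrist tan 481.5 (363, 304, 12, 67) [[366, 304], [368, 348], [363, 363], [371, 370], [374, 328]]
wrist tan 459.5 (269, 304, 12, 67) [[277, 304], [272, 306], [269, 327], [272, 370], [279, 362]]
wrist tan 5327.5 (295, 151, 52, 169) [[337, 151], [304, 152], [299, 158], [296, 189], [311, 191], [304, 319], [340, 318], [332, 189], [345, 189], [346, 178]]
wrist tan 508.5 (276, 106, 26, 26) [[284, 106], [277, 124], [293, 131], [301, 123], [300, 112]]
wrist tan 511.5 (344, 102, 26, 27) [[354, 102], [345, 109], [344, 119], [359, 128], [369, 112]]
top tan 42.5 (302, 270, 8, 12) [[309, 270], [302, 273], [304, 281]]
top tan 116.0 (299, 237, 13, 13) [[302, 237], [299, 245], [308, 248], [311, 240]]
top tan 77.5 (570, 159, 37, 22) [[606, 162], [602, 159], [591, 166], [594, 169], [589, 167], [588, 177], [581, 171], [585, 175], [575, 173], [574, 178], [570, 172], [571, 180], [589, 177]]
top green 825.0 (153, 306, 38, 29)
top green 809.5 (165, 239, 36, 33)
side tan 88.0 (315, 272, 12, 11) [[318, 273], [315, 279], [324, 282], [326, 275]]
side tan 85.5 (327, 168, 8, 25) [[331, 168], [328, 192]]
[129 131 130 127 131 131 131 129 132 129 132 209 193 102 206 129  78  79
  79  78  83 128 201 194 194] [123 124 123 121 122 118 120 120 119 119 115 178 201 160 189 156  98  90
  94  96  97  96  94  93  87] [197 196 196 194 195 193 196 129 173 201 155 128 131 129 131]
```

servo_tool(increments=[{"dx": 0, "dy": 0.1, "dz": -0.5, "yaw": 0, "claw": 1}, {"dx": 0, "dy": 0.1, "dz": -1.2, "yaw": 0, "claw": 1}, {"dx": 0, "dy": 0.1, "dz": -2, "yaw": 0, "claw": 1}, {"dx": 0, "dy": 0.1, "dz": -2.8, "yaw": 0, "claw": 1}, {"dx": 0, "dy": 0.1, "dz": -3.6, "yaw": 0, "claw": 1}])

```text
time: 19.05
tool_pos: [0.5678, -0.0737, 0.2569]
orientation: [-2.207, -2.235, 0.001]
wrist_force: [0.2, 0.6, -1.5]
width: 0.0152
finger_force: 45.0
```

servo_tool(increments=[{"dx": 0, "dy": 0, "dz": -0.6, "yaw": 0, "claw": 1}, {"dx": 0, "dy": 0, "dz": -1.1, "yaw": 0, "claw": 1}, {"dx": 0, "dy": 0, "dz": -1.5, "yaw": 0, "claw": 1}, {"dx": 0, "dy": 0, "dz": -1.8, "yaw": 0, "claw": 1}, {"dx": 0, "dy": 0, "dz": -1.95, "yaw": 0, "claw": 1}])

```text
time: 19.47
tool_pos: [0.5684, -0.0746, 0.2092]
orientation: [-2.208, -2.234, 0.001]
wrist_force: [0.3, 0.5, -1.3]
width: 0.0153
finger_force: 45.0
```

servo_tool(increments=[{"dx": 0, "dy": 0, "dz": -0.1, "yaw": 0, "claw": 1}, {"dx": 0, "dy": 0, "dz": -0.2, "yaw": 0, "claw": 1}, {"dx": 0, "dy": 0, "dz": -0.2, "yaw": 0, "claw": 1}, {"dx": 0, "dy": 0, "dz": -0.2, "yaw": 0, "claw": 1}, {"dx": 0, "dy": 0, "dz": -0.2, "yaw": 0, "claw": 1}], squeeze=20)

```text
time: 19.88
tool_pos: [0.5691, -0.075, 0.2057]
orientation: [2.209, 2.233, 0.001]
wrist_force: [-0.1, -0.1, -0.9]
width: 0.016
finger_force: 20.0
```

servo_tool(increments=[{"dx": 0, "dy": 0, "dz": -0.1, "yaw": 0, "claw": 1}, {"dx": 0, "dy": 0, "dz": -0.2, "yaw": 0, "claw": 1}, {"dx": 0, "dy": -0.1, "dz": -0.25, "yaw": 0, "claw": 1}, {"dx": 0, "dy": -0.3, "dz": -0.3, "yaw": 0, "claw": 1}, {"dx": 0, "dy": -0.4, "dz": -0.3, "yaw": 0, "claw": 1}], squeeze=6)

```text
time: 20.3
tool_pos: [0.5688, -0.0854, 0.1975]
orientation: [-2.209, -2.234, 0.0]
wrist_force: [0.2, 1.0, -0.8]
width: 0.016
finger_force: 6.0
```

```bash
python3 look.py e | grep -E "^\[|wrist tan|green|side tan"
```

```text
[ 0.5688 -0.0854  0.1975] 0.016018070190526104 [ 0.2095  1.0446 -0.8311] 20.3
wrist tan 287.5 (545, 380, 26, 22) [[570, 380], [553, 389], [545, 401], [564, 401]]
wrist tan 7089.0 (114, 380, 374, 27) [[487, 404], [472, 380], [366, 381], [361, 388], [126, 386], [114, 401], [226, 406]]
wrist tan 1063.0 (300, 354, 43, 30) [[300, 356], [300, 371], [312, 382], [331, 382], [342, 371], [341, 355]]
wrist tan 488.5 (364, 304, 12, 67) [[367, 304], [369, 348], [364, 362], [372, 370], [375, 326]]
wrist tan 458.0 (268, 304, 12, 67) [[276, 304], [268, 325], [271, 370], [279, 356], [273, 342], [279, 318]]
wrist tan 5564.0 (296, 144, 52, 176) [[304, 144], [296, 182], [310, 183], [302, 318], [339, 319], [331, 184], [347, 180], [343, 148]]
wrist tan 1167.0 (255, 84, 39, 41) [[272, 84], [259, 91], [255, 106], [264, 121], [276, 124], [288, 118], [293, 102], [284, 87]]
wrist tan 1165.0 (353, 79, 38, 41) [[374, 79], [359, 84], [353, 96], [354, 108], [367, 119], [382, 116], [390, 105], [388, 88]]
top green 823.0 (153, 306, 38, 29)
top green 810.0 (165, 239, 36, 33)
side tan 5752.0 (314, 402, 127, 78) [[440, 456], [399, 402], [328, 441], [337, 466], [314, 479], [410, 479]]
side tan 1433.0 (476, 303, 50, 55) [[491, 303], [476, 339], [483, 352], [501, 357], [510, 351], [525, 318], [504, 321]]
side tan 36.0 (320, 273, 7, 11) [[324, 273], [320, 283], [326, 280]]
side tan 62.5 (316, 217, 38, 14) [[353, 217], [316, 229]]
side tan 1554.0 (396, 191, 67, 44) [[396, 199], [409, 213], [412, 207], [413, 214], [417, 209], [416, 215], [432, 221], [437, 233], [454, 231], [462, 220], [459, 206], [435, 192], [401, 195], [404, 208]]
side tan 15477.0 (25, 29, 148, 156)
```

servo_tool(increments=[{"dx": 0, "dy": -0.2, "dz": 0, "yaw": 0, "claw": 1}, {"dx": 0, "dy": -0.2, "dz": 0, "yaw": 0, "claw": 0.4}, {"dx": 0, "dy": -0.2, "dz": 0, "yaw": 0, "claw": -0.2}, {"dx": 0, "dy": -0.2, "dz": 0, "yaw": 0, "claw": -0.6}, {"dx": 0, "dy": -0.2, "dz": 0, "yaw": 0, "claw": -1}])

```text
time: 20.87
tool_pos: [0.5689, -0.0899, 0.1978]
orientation: [2.209, 2.234, 0.0]
wrist_force: [0.0, 0.4, -0.5]
width: 0.0396
finger_force: 0.0
```

servo_tool(increments=[{"dx": 0, "dy": 0, "dz": 0, "yaw": 0, "claw": -1}, {"dx": 0, "dy": 0, "dz": 0, "yaw": 0, "claw": -1}, {"dx": 0, "dy": 0, "dz": 0.4, "yaw": 0, "claw": -1}, {"dx": 0, "dy": 0, "dz": 1, "yaw": 0, "claw": -1}, {"dx": 0, "dy": 0, "dz": 1.8, "yaw": 0, "claw": -1}])

```text
time: 21.28
tool_pos: [0.5682, -0.0898, 0.2429]
orientation: [-2.208, -2.233, 0.002]
wrist_force: [-1.1, 0.1, -0.5]
width: 0.0729
finger_force: 0.0
```

servo_tool(increments=[{"dx": 0, "dy": 0, "dz": 1, "yaw": 0, "claw": -1}, {"dx": 0, "dy": 0, "dz": 2, "yaw": 0, "claw": -1}, {"dx": 0, "dy": 0, "dz": 3, "yaw": 0, "claw": -1}, {"dx": 0, "dy": -1.2, "dz": 3.6, "yaw": 0, "claw": -1}, {"dx": 0, "dy": -2.4, "dz": 3.6, "yaw": 0, "claw": -1}])

```text
time: 21.7
tool_pos: [0.5703, -0.1502, 0.3377]
orientation: [2.203, 2.233, 0.004]
wrist_force: [1.4, -0.2, 0.6]
width: 0.0915
finger_force: 0.0
```

servo_tool(increments=[{"dx": 0, "dy": -1.2, "dz": 0, "yaw": 0, "claw": -1}, {"dx": 0, "dy": -2.4, "dz": 0, "yaw": 0, "claw": -1}, {"dx": 0, "dy": -3.6, "dz": 0, "yaw": 0, "claw": -1}, {"dx": 0, "dy": -4, "dz": 0, "yaw": 0, "claw": -1}, {"dx": 0, "dy": -4, "dz": 0, "yaw": 0, "claw": -1}])

```text
time: 22.12
tool_pos: [0.5687, -0.2518, 0.3333]
orientation: [2.211, 2.231, 0.0]
wrist_force: [0.9, 0.8, 0.0]
width: 0.091
finger_force: 0.0
```

```bash
python3 look.py f | grep -E "^\[|wrist tan|green|side tan|top tan"; python3 -c "
from h import *
t=cv2.imread('pics/f_top.png')[:,:,::-1].copy(); g=cv2.cvtColor(t,cv2.COLOR_RGB2GRAY)
print(g[250,235:260],g[190:215,297],g[290:305,297])"
```

```text
[ 0.5687 -0.2518  0.3333] 0.09096131916968357 [0.8794 0.7501 0.0108] 22.1167
wrist tan 6203.5 (303, 374, 334, 33) [[636, 375], [538, 378], [535, 384], [304, 389], [303, 406], [607, 399], [626, 389]]
wrist tan 1150.0 (511, 302, 37, 66) [[520, 303], [511, 317], [530, 321], [534, 345], [529, 352], [514, 354], [524, 366], [537, 367], [546, 352], [544, 322], [534, 305]]
wrist tan 1121.0 (96, 302, 37, 66) [[122, 303], [110, 304], [98, 324], [96, 347], [105, 367], [118, 366], [128, 354], [113, 352], [108, 343], [113, 320], [132, 317]]
wrist tan 58.5 (157, 294, 12, 11) [[168, 294], [158, 297], [157, 304]]
wrist tan 7334.0 (227, 254, 123, 66) [[347, 255], [232, 259], [229, 313], [236, 319], [349, 319]]
wrist tan 3506.0 (510, 208, 97, 79) [[524, 213], [511, 230], [514, 251], [569, 286], [562, 272], [567, 248], [584, 234], [606, 232], [548, 209]]
wrist tan 1490.5 (311, 0, 34, 87) [[344, 0], [328, 3], [311, 74], [319, 86], [331, 80]]
top tan 317.5 (0, 333, 9, 100) [[3, 333], [0, 432], [8, 334]]
top tan 119.5 (301, 270, 14, 13) [[304, 271], [302, 279], [312, 281], [313, 273]]
top tan 166.5 (0, 25
[... 1122 characters left out ...]
6, 303, 50, 55) [[491, 303], [476, 340], [483, 352], [501, 357], [510, 351], [525, 319], [505, 321]]
side tan 92.5 (316, 263, 25, 19) [[339, 263], [316, 277], [323, 281], [340, 268]]
side tan 79.0 (358, 214, 40, 16) [[397, 214], [358, 229]]
side tan 315.5 (432, 208, 31, 27) [[460, 208], [451, 209], [456, 215], [451, 212], [447, 224], [432, 225], [435, 232], [454, 232], [462, 220], [457, 219]]
side tan 13035.5 (40, 24, 133, 155) 
[130 128 131 129 131 128 131 131 132 130 133 211 194 103 210 129  73  83
  79  78  80 128 200 197 195] [123 128 126 122 122 117 121 119 119 115 118 177 201 158 185 155  95  95
  94  95  94  92  94  94  91] [200 195 197 197 194 194 196 126 172 197 151 127 129 129 127]
```

```bash
python3 - <<'E'
from h import *
np.set_printoptions(precision=4,suppress=True)
for p in((320,80),(320,84)): print(tri("wrist",[p],"top",[(379,241.5)]))
t=cv2.imread('pics/f_top.png')[:,:,::-1].copy(); hsv=cv2.cvtColor(t,cv2.COLOR_RGB2HSV)
mk=cv2.inRange(hsv,np.array((6,60,40)),np.array((24,255,255)))
for u in range(290,392,6): print(u,np.where(mk[225:290,u])[0]+225)
for p in((306,255),(312,254)): print(plane("top",[p],0.012))
print(r.sense()["time"],r.sense()["tool_pos"])
E
```

```text
(array([ 0.5671, -0.1381,  0.2145]), np.float64(0.001800070236541756))
(array([ 0.5677, -0.1394,  0.2083]), np.float64(0.00014034530977747684))
290 [242 250 261 272]
296 []
302 [237 238 239 240 241 242 243 244 245 246 247 248 273 274 275 276 277 278
 279 280]
308 [237 238 239 240 241 242 243 244 245 246 247 248 270 271 272 273 274 275
 276 277 278 279 280 281 282]
314 [251 252 253 274 275 276 277 278]
320 [250 251 252]
326 [249 250 251]
332 [246 247 248 249 250 251]
338 [245 246 247 248 249 250]
344 [244 245 246 247 248 249]
350 [243 244 245 246 247 248 249]
356 [242 243 244 245 246 247 248]
362 [241 242 243 244 245 246 247]
368 [240 241 242 243 244 245 246]
374 [238 239 240 241 242 243 244 245]
380 [240 241 242 243]
386 []
[[0.5794 0.02   0.012 ]]
[[0.5815 0.0051 0.012 ]]
22.2667 [ 0.5688 -0.249   0.333 ]
```

servo_tool(increments=[{"dx": 0, "dy": 0, "dz": 0.2, "yaw": 0, "claw": -1}, {"dx": 0, "dy": 0, "dz": 0.2, "yaw": 0, "claw": -1}, {"dx": 0, "dy": 0, "dz": 0.2, "yaw": 0, "claw": -1}, {"dx": 0, "dy": 0, "dz": 0.2, "yaw": 0, "claw": -1}, {"dx": 0, "dy": 0, "dz": 0.2, "yaw": 0, "claw": -1}])

```text
time: 22.68
tool_pos: [0.5689, -0.2496, 0.3378]
orientation: [2.209, 2.234, 0.0]
wrist_force: [-0.1, -0.5, -0.2]
width: 0.091
finger_force: 0.0
```

```bash
python3 - <<'E'
from h import *
a=cv2.imread('pics/f_top.png')[:,:,::-1].copy(); b=r.grab_frame("top")
for im in (a,b):
    m,c=blobs(im,(10,90,40),(24,255,255),25); print([cv2.boundingRect(k) for k in c if 290<k[:,0,0].mean()<400])
d=cv2.absdiff(a,b).max(2); print("changed px in pot region",int((d[190:310,240:390]>40).sum()))
print(r.close_job())
E
```

```text
[(301, 270, 14, 13), (312, 238, 69, 17), (299, 237, 13, 13)]
[(301, 270, 14, 13), (312, 238, 69, 17), (299, 237, 13, 13)]
changed px in pot region 1
the job is handed in; nothing more can be done
None
```

The job is handed in at about 23 s, with no verdict returned: the last images show all four potato halves in the pot, the stick at rest blade down with its handle over the rim, and pot and cups unmoved; the board looked flat on the surface before the arm covered it, but I did not measure the spoon or tin at the end.

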